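Put a stack of returned parts back into stock

TASK

A stack of unused parts has come back from a job: take it apart and put each part into the bin that holds its like, lying flat on the bin's floor in front of the stock already there. The pulley, the gear and the two sizes of bearing each have their own bin; set the parts down, do not let them drop, and leave the oil bottle and the spanner where they are.

Things in the scene. Friction and masses are not known exactly. Their poses are not given: they have to be found in the camera images.
- pulley: one-groove V-belt pulley of bare aluminium, a disc 64 mm across and 20 mm thick with a V groove round its edge and a sunken web on its face; lowest in the stack at the start. About 160 g, may be a third more or less. Origin at the centre of its underside, z along its axis, up. The four parts are loosely stacked, axes upright.
- big_bearing: the larger sealed ball bearing, a ring 52 mm across and 15 mm thick, steel rings with a black seal between, 25 mm bore; second from below in the stack. About 130 g, may be a third more or less. Origin at the centre of its underside, z along its axis, up. The four parts are loosely stacked, axes upright.
- gear: steel spur gear, 42 mm over its teeth and 14 mm thick, 26 teeth, 10 mm bore; third from below in the stack. About 110 g, may be a third more or less. Origin at the centre of its underside, z along its axis, up. The four parts are loosely stacked, axes upright.
- small_bearing: the smaller sealed ball bearing, a ring 32 mm across and 10 mm thick, steel rings with a black seal, 12 mm bore; on top of the stack. About 40 g, may be a third more or less. Origin at the centre of its underside, z along its axis, up. The four parts are loosely stacked, axes upright.
- pulley_bin: fixed black open-top bin; its stock, fixed too, lies at the back: two pulleys, one on the other. Outside 185 deep (x), 125 wide (y); walls 3, floor 4 thick; front wall 30 high, back 55, sides 55 over the back half, sloping to 30 at the front (mm). Origin: on the bench under its middle; x to its back, away from the robot; z up. Floor clear from x = -89 to +20 mm.
- big_bearing_bin: fixed black open-top bin; its stock, fixed too, lies at the back: four of the larger bearings, two stacks of two. Outside 185 deep (x), 125 wide (y); walls 3, floor 4 thick; front wall 30 high, back 55, sides 55 over the back half, sloping to 30 at the front (mm). Origin: on the bench under its middle; x to its back, away from the robot; z up. Floor clear from x = -89 to +30 mm.
- gear_bin: fixed black open-top bin; its stock, fixed too, lies at the back: four gears, two stacks of two. Outside 185 deep (x), 125 wide (y); walls 3, floor 4 thick; front wall 30 high, back 55, sides 55 over the back half, sloping to 30 at the front (mm). Origin: on the bench under its middle; x to its back, away from the robot; z up. Floor clear from x = -89 to +40 mm.
- small_bearing_bin: fixed black open-top bin; its stock, fixed too, lies at the back: nine of the smaller bearings, three stacks of three. Outside 185 deep (x), 125 wide (y); walls 3, floor 4 thick; front wall 30 high, back 55, sides 55 over the back half, sloping to 30 at the front (mm). Origin: on the bench under its middle; x to its back, away from the robot; z up. Floor clear from x = -89 to +50 mm.
- oiler: white squeeze oil bottle with a paper band and black nozzle, 48 mm across, 140 mm high, loose, upright, not part of the job. Origin at the centre of its underside.
- spanner: steel combination spanner lying flat, 160 mm long, 29 mm wide at its open end, 8 mm thick, loose, not part of the job. Origin under the middle of its shank, x along it towards the open end.

How it is judged:
By the outcome, as a careful person would: the job done as asked, in the order asked, and still so for the second after the job is handed in, with the robot touching nothing.
It also fails if it takes over 122 s, if anything falls off the work surface, if the arm or the gripper's body presses on something with over 40 N, if the wrist force passes 120 N, or if a joint passes its speed limit or range.

ROBOT

A 6-joint arm with a two-finger parallel gripper is mounted at the origin on the work surface. World frame = base frame: x ahead of the robot, y to its left, z up, the work surface at z = 0. Lengths are in mm, angles in rad, forces in N, time in s.
With the tool pointing down it reaches from about 250 to 800 mm from the base axis. Payload 3.9 kg.
Tool frame: the origin (TCP) lies at the very end of the fingers, on their centre line; the grasp point (between the pads) lies 19 mm behind it (env.grip_point_offset is the distance from the TCP to the grasp point, in mm); x points along the fingers, y is the direction in which the jaws open and shut, and the axes are right-handed (so a half turn about x gives the same grasp; the last joint's range is limited). The gripper opens to 85 mm and grips with 20 to 120 N. Pads are 22 mm wide; open, the fingers measure 114 mm over their backs; the gripper's body (76 mm by 85 mm) begins 54 mm behind the grasp point. The pads swing forward as they close: fully open they stand 13 mm farther back than shut.
Start: joints at [1.238, 0.26, -0.138, 1.173, 0, 1.571], TCP at [171.508, 496.186, 202.504] pointing down, gripper open.
Joint ranges: [-2.78, 2.78], [-0.83, 1.72], [-1.28, 1.37], [-1.9, 2.12], [-1.57, 1.48], [-3.14, 3.14]. Speed limits (rad/s): [2.57, 2.57, 3.14, 3.14, 3.14, 3.14].

INTERFACE

Orientations are given as a unit quaternion [w, x, y, z].
In Python, from rig import env gives the robot as it stands. The module is installed in compiled form; this text tells all that it offers. Calls block until the motion is done:
- env.goto(position, orientation): joint-space move of the TCP to a pose.
- env.servo_line(position, ori=None, max_speed=150): straight line of the TCP; ori=None keeps the orientation; max_speed is the mean speed in mm/s.
- env.move_joints(angles): joint-space move.
- env.set_gripper(opening): finger opening in mm; the grip force is fixed at half the most; returns when the fingers have stopped.
- env.wait(seconds).
- env.ik(position, orientation): joint angles nearest the present ones, or None.
- env.get_state(): the state.
- env.camera(name): name is "scene" or "side" or "wrist"; returns a dict with "pixels" (384x512x3 uint8, blue, green, red), "z_map" (384x512 float32, mm along the optical axis (not along the pixel's ray), 0 where there is no reading), "vertical_fov" (degrees; the focal length in pixels is half the picture's height over the tangent of half this angle, whatever the lens; pixels are square), "cx", "cy" (the principal point, pixels), "rvec" (rotation vector, rad) and "tvec" (3), from world to camera coordinates, as OpenCV has them. Camera axes: x right, y down, z forward; pixel columns grow to the right and rows downward; lengths in mm; the calibration is good to about 2 mm. The wrist camera is an equidistant fisheye: a pixel r from the principal point sees the ray r / f radians off the axis. A picture is of the moment at which its call begins.
A pose or a line that the arm cannot do raises env.PlanningError and nothing moves.
- env.close_job(): hands the job in, once; it reports no verdict.
Trained networks look in a picture, given as the dict that the camera call returned (one of the last four; its "shot" number tells which), for a name from the list of things; names that differ only in an ending like _2 or _b are one class to them, and where a whole thing is asked for, a point or a joint stands for the part that bears it (a point fixed in the world has none). Each returns a list of dicts, best first, with "conf" (0 to 1); they miss things now and then, are a little off and sometimes report something else, mostly with a low value. They report only what shows in the picture. A call takes as long as a camera call.
- env.find_in(picture, name): "bbox" ([left, top, width, height] in pixels, round what is visible of it).
The state is a dict: "t": time; "joints": joint angles; "qd": joint speeds; "effort": joint torques, N m; "position": TCP position; "tcp_rot": TCP orientation; "contact_force": force on the tool from outside, world axes, zero at the start; "torque": the same for the moment, N m; "opening": finger opening in mm.
Only numpy, scipy, OpenCV 4.12 (cv2) and the standard library are available. Lean on these libraries where they do the work, as an engineer would, in place of code of your own. Each camera call takes 0.05 s, during which the arm holds its last target.

## Working session

There is one attempt and no reset: what is moved stays moved. The work goes in short steps, each a Python script; the robot and the scene stay as the last script left them, time stands still between calls to the robot, and variables do not carry over. Pictures are saved under pics/ and viewed, and the job is handed in when it is done.

```bash
mkdir -p pics
cat > h.py <<'E'
import numpy as np, cv2
from rig import env
def cloud(p):
    z=p["z_map"]; h,w=z.shape
    f=h/2/np.tan(np.radians(p["vertical_fov"])/2)
    v,u=np.mgrid[:h,:w]
    c=np.stack([(u-p["cx"])*z/f,(v-p["cy"])*z/f,z],-1)
    R,_=cv2.Rodrigues(np.array(p["rvec"],float)); t=np.array(p["tvec"],float).ravel()
    w_=(c-t)@R
    w_[z<=0]=np.nan
    return w_
def proj(p,X):
    f=384/2/np.tan(np.radians(p["vertical_fov"])/2)
    K=np.array([[f,0,p["cx"]],[0,f,p["cy"]],[0,0,1]])
    return cv2.projectPoints(np.array(X,float).reshape(-1,3),np.array(p["rvec"],float),np.array(p["tvec"],float),K,None)[0].reshape(-1,2)
NAMES="pulley big_bearing gear small_bearing pulley_bin big_bearing_bin gear_bin small_bearing_bin oiler spanner".split()
E
python3 - <<'E'
from h import *
s=env.get_state(); print(s["t"],s["tcp_rot"],s["opening"])
for n in("scene","side"):
    p=env.camera(n); cv2.imwrite(f"pics/{n}0.png",p["pixels"]); np.savez(f"{n}0.npz",**p)
    print(n,p["vertical_fov"],p["cx"],p["cy"])
    for k in NAMES:
        print(k,[(np.round(d["bbox"]).astype(int).tolist(),round(d["conf"],2)) for d in env.find_in(p,k)][:4])
print(env.get_state()["t"])
E
```

```text
0.0 [ 0.69722001  0.11641342  0.69746126 -0.1178132 ] 85.54607825273798
scene 51.6563653967106 254.7098704772559 191.4399991076297
pulley [([154, 158, 30, 18], 0.52)]
big_bearing [([158, 160, 24, 9], 0.67)]
gear []
small_bearing [([159, 144, 14, 12], 0.48), ([185, 191, 69, 84], 0.33)]
pulley_bin [([94, 190, 91, 93], 0.57)]
big_bearing_bin [([346, 200, 84, 85], 0.86)]
gear_bin [([186, 188, 70, 86], 0.62), ([258, 149, 19, 50], 0.2)]
small_bearing_bin [([271, 196, 66, 84], 0.76), ([186, 189, 68, 86], 0.48)]
oiler [([366, 129, 26, 50], 0.8)]
spanner [([260, 146, 19, 53], 0.55)]
side 47.95662011428664 258.8823866827373 188.03729490217938
pulley [([254, 279, 36, 26], 0.88)]
big_bearing [([255, 273, 34, 23], 0.86)]
gear [([255, 265, 29, 20], 0.67)]
small_bearing [([261, 259, 19, 17], 0.72)]
pulley_bin [([307, 211, 122, 88], 0.82)]
big_bearing_bin []
gear_bin [([263, 171, 104, 76], 0.82)]
small_bearing_bin [([228, 142, 99, 62], 0.69)]
oiler []
spanner [([183, 206, 72, 24], 0.64)]
1.1
```

View pics/scene0.png

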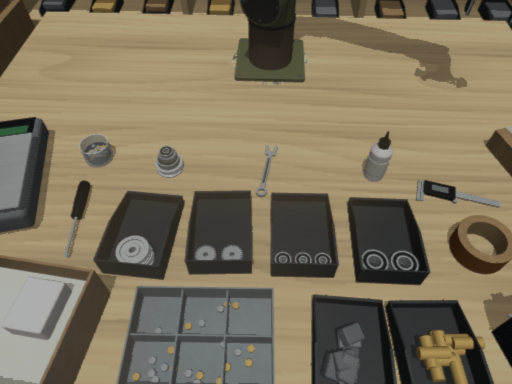

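View pics/side0.png

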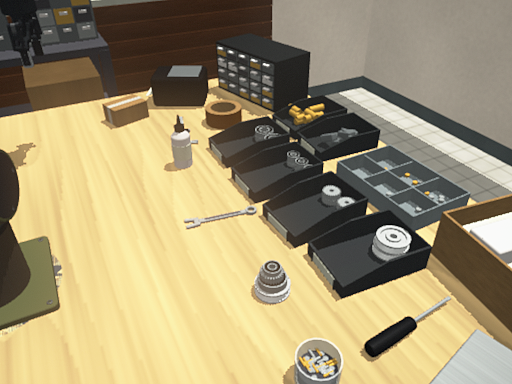

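Run:
```python
from h import *
for n,boxes in (("scene",{"stack":[150,140,38,40],"b1":[90,185,95,100],"b2":[186,185,70,92],"b3":[268,193,72,90],"b4":[342,197,92,90],"oil":[364,127,30,54],"sp":[258,144,23,57]}),("side",{"stack":[250,255,45,55],"b1":[305,208,128,94],"b2":[260,168,110,82],"b3":[226,140,103,66],"sp":[181,204,76,28]})):
    p=dict(np.load(n+"0.npz"))
    for k in("vertical_fov","cx","cy"):p[k]=float(p[k])
    R,_=cv2.Rodrigues(p["rvec"]); print(n,"cam at",-R.T@p["tvec"].ravel())
    c=cloud(p)
    for k,(x,y,w,h) in boxes.items():
        q=c[y:y+h,x:x+w].reshape(-1,3); q=q[np.isfinite(q[:,0])]
        a=q[q[:,2]>6]
        print(k,len(a),np.round(np.percentile(a,[1,50,99],axis=0)).tolist())
    q=c.reshape(-1,3);
    im=p["pixels"]; 
    x,y,w,h=boxes["stack"]
    cv2.imwrite(f"pics/{n}_stack.png",cv2.resize(im[y-15:y+h+15,x-15:x+w+15],None,fx=7,fy=7,interpolation=cv2.INTER_CUBIC))
```

```text
scene cam at [1063.57201964    4.79565841  724.16668751]
stack 594 [[428.0, -260.0, 6.0], [459.0, -226.0, 35.0], [476.0, -201.0, 61.0]]
b1 3740 [[546.0, -315.0, 6.0], [689.0, -257.0, 36.0], [779.0, -182.0, 93.0]]
b2 2468 [[533.0, -152.0, 6.0], [687.0, -95.0, 31.0], [722.0, -22.0, 57.0]]
b3 2500 [[532.0, 15.0, 6.0], [690.0, 87.0, 31.0], [719.0, 141.0, 57.0]]
b4 3669 [[539.0, 183.0, 6.0], [682.0, 253.0, 32.0], [726.0, 309.0, 57.0]]
oil 875 [[436.0, 229.0, 7.0], [462.0, 248.0, 72.0], [472.0, 274.0, 134.0]]
sp 306 [[371.0, -15.0, 6.0], [472.0, 4.0, 8.0], [549.0, 34.0, 34.0]]
side cam at [ 183.49349227 -694.29009034  586.94863175]
stack 1053 [[412.0, -261.0, 6.0], [435.0, -243.0, 35.0], [470.0, -212.0, 60.0]]
b1 6351 [[540.0, -316.0, 6.0], [665.0, -231.0, 30.0], [822.0, -144.0, 55.0]]
b2 5791 [[527.0, -192.0, 6.0], [643.0, -78.0, 30.0], [781.0, 20.0, 56.0]]
b3 4563 [[527.0, -63.0, 6.0], [636.0, 76.0, 30.0], [786.0, 193.0, 56.0]]
sp 240 [[365.0, -19.0, 6.0], [433.0, 1.0, 7.0], [519.0, 24.0, 9.0]]
```

The scene view shows the stack near (170,160). Below it, left to right, are the pulley bin (140,235), gear bin (220,232), small-bearing bin (303,235) and big-bearing bin (387,240). The oiler is at (378,158) and the spanner at (267,170). Next I'll go above the stack, look with the wrist camera, and measure where the fingertips sit at several openings.

Run:
```python
from h import *
q=[2**-.5,0,2**-.5,0]
print(env.ik([437,-232,230],q))
env.goto([437,-232,230],q)
print(env.get_state()["t"],np.round(env.get_state()["joints"],2))
for w in(85,52,42,32):
    if w<85: env.set_gripper(w)
    p=env.camera("side"); c=cloud(p).reshape(-1,3)
    m=(abs(c[:,0]-437)<80)&(abs(c[:,1]+232)<80)&(c[:,2]>90)&(c[:,2]<330); a=c[m]
    print(w,env.get_state()["opening"],"tip z",np.round(np.sort(a[:,2])[[3,10,20,40]],1), np.round(a[a[:,2]<a[:,2].min()+15].min(0)),np.round(a[a[:,2]<a[:,2].min()+15].max(0)))
    cv2.imwrite(f"pics/side_w{w}.png",p["pixels"][100:330,170:400])
p=env.camera("wrist"); cv2.imwrite("pics/wrist1.png",p["pixels"]); np.savez("wrist1.npz",**p)
for k in NAMES[:4]: print(k,[(np.round(d["bbox"],1).tolist(),round(d["conf"],2)) for d in env.find_in(p,k)][:3])
print(p["vertical_fov"],p["cx"],p["cy"],p["rvec"],p["tvec"],env.get_state()["t"],env.get_state()["position"])
```

```text
[-0.48805506  0.19750445 -0.14957669  1.22371519  0.         -0.48805506]
3.8333 [-0.49  0.2  -0.15  1.22  0.   -0.49]
85 85.29913591816789 tip z [272.3 272.9 273.8 275. ] [ 424. -288.  272.] [ 447. -183.  287.]
52 52.38727087830616 tip z [262.7 263.2 263.9 265.1] [ 424. -272.  262.] [ 446. -199.  277.]
42 41.84601076017925 tip z [260.7 261.6 262.5 263.7] [ 424. -267.  261.] [ 446. -203.  276.]
32 31.95215103156037 tip z [259.7 260.7 261.3 262.7] [ 423. -262.  258.] [ 445. -209.  273.]
pulley [([229.3, 145.7, 48.4, 44.0], 0.66)]
big_bearing [([235.1, 149.1, 41.5, 33.5], 0.69)]
gear [([237.0, 157.4, 39.5, 26.1], 0.78), ([390.0, 219.4, 82.2, 108.9], 0.37)]
small_bearing [([243.7, 159.3, 26.6, 28.5], 0.85)]
65.70646984690485 253.98615477809892 195.57018859452117 [-2.05215282 -2.05236466 -0.32500536] [ 231.79734162 -464.06170741  271.26574548] 5.2417 [ 436.99042754 -231.99760614  229.9801838 ]
```

View pics/wrist1.png

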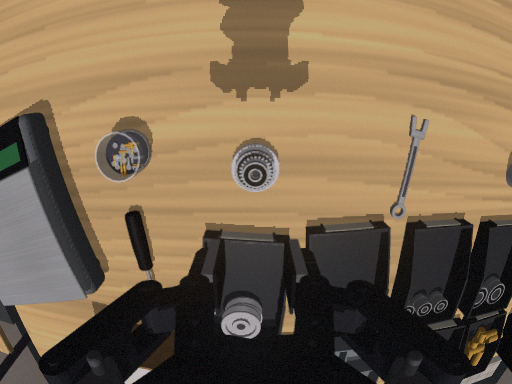

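View pics/side_w32.png

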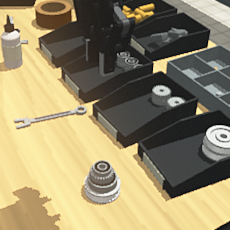

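Run:
```python
from h import *
p=env.camera("side"); im=p["pixels"].copy()
uv=proj(p,[[437,-232,230],[437,-232,249],[437,-232,260],[437,-248,230],[437,-216,230]]);print(uv)
x,y=uv[0].astype(int)
c=cloud(p)
big=cv2.resize(im[y-60:y+30,x-50:x+50],None,fx=6,fy=6,interpolation=cv2.INTER_CUBIC)
for a in uv: cv2.circle(big,tuple(int(t) for t in ((a-[x-50,y-60]+.5)*6)),3,(0,0,255),-1)
cv2.imwrite("pics/tip.png",big)
for v in range(y-30,y+5,3): print(v,[ "%d,%d,%d"%tuple(c[v,u]) for u in (x-12,x-8,x,x+8,x+12)])
```

```text
[[270.5059361  184.67235769]
 [270.6224811  173.8175734 ]
 [270.69180766 167.36062729]
 [275.76533307 190.16304577]
 [265.43730048 179.38082002]]
154 ['424,-215,277', '431,-216,275', '424,-252,295', '422,-277,309', '428,-277,307']
157 ['425,-215,271', '431,-214,269', '424,-253,291', '432,-260,293', '438,-259,291']
160 ['425,-215,266', '431,-215,265', '424,-252,286', '431,-263,290', '437,-261,287']
163 ['603,138,21', '431,-215,259', '424,-253,282', '432,-261,284', '438,-261,282']
166 ['602,135,14', '613,135,11', '424,-252,277', '432,-260,278', '438,-261,277']
169 ['604,140,2', '612,133,4', '424,-253,272', '433,-259,273', '438,-261,273']
172 ['597,127,2', '605,120,3', '424,-252,267', '432,-260,269', '440,-257,265']
175 ['589,111,5', '599,108,4', '424,-252,262', '636,93,1', '643,85,3']
178 ['584,101,3', '592,94,5', '610,87,3', '627,77,4', '602,15,47']
181 ['578,89,3', '588,87,1', '603,74,4', '592,16,42', '603,17,38']
184 ['573,79,2', '580,72,4', '572,16,40', '593,18,32', '603,17,30']
187 ['566,65,4', '573,58,6', '571,14,33', '593,16,25', '602,14,23']
```

View pics/tip.png

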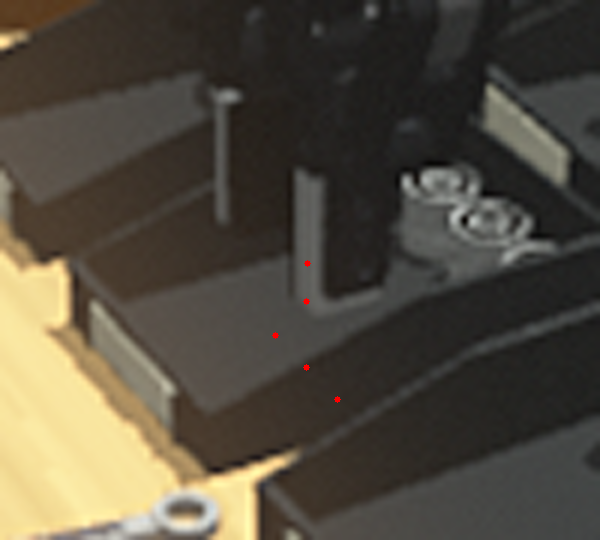

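```bash
cat >> h.py <<'E'
def wcloud(p):
    z=p["z_map"]; h,w=z.shape
    f=h/2/np.tan(np.radians(p["vertical_fov"])/2)
    v,u=np.mgrid[:h,:w]; dx=u-p["cx"]; dy=v-p["cy"]; r=np.hypot(dx,dy)+1e-9; th=r/f
    k=np.tan(th)/r
    c=np.stack([dx*k*z,dy*k*z,z],-1)
    R,_=cv2.Rodrigues(np.array(p["rvec"],float)); t=np.array(p["tvec"],float).ravel()
    w_=(c-t)@R; w_[z<=0]=np.nan
    return w_
def ctr(c,zlo,zhi,x0=437,y0=-232,r=60):
    q=c.reshape(-1,3); q=q[np.isfinite(q[:,0])]
    q=q[(abs(q[:,0]-x0)<r)&(abs(q[:,1]-y0)<r)&(q[:,2]>zlo)&(q[:,2]<zhi)]
    return q
E
python3 - <<'E'
from h import *
print(env.grip_point_offset, env.get_state()["contact_force"])
p=env.camera("wrist"); c=wcloud(p)
R,_=cv2.Rodrigues(np.array(p["rvec"],float)); print("cam",-R.T@np.ravel(p["tvec"]),"axis",R[2])
print("bench",np.nanmedian(c[60:110,330:400],axis=(0,1)),np.nanmedian(c[60:110,100:200],axis=(0,1)))
W=c
for n in("scene","side","wrist"):
    c=W if n=="wrist" else cloud(env.camera(n))
    a=ctr(c,40,75); print(n,"top z hist",np.histogram(a[:,2],bins=np.arange(40,76,3))[0])
    for lo,hi in((3,18),(21,34),(37,47),(52,75)):
        a=ctr(c,lo,hi)
        # circle fit
        print(lo,len(a),a.min(0).round(),a.max(0).round())
# finger tips via wrist
q=W.reshape(-1,3); m=np.isfinite(q[:,0])&(abs(q[:,0]-437)<25)&(abs(q[:,1]+232)<60)&(q[:,2]>120); q=q[m]; print("finger wrist",np.sort(q[:,2])[:400:40])
E
```

```text
18.700000000000003 [ 0.15909817 -0.16510401 -0.36395702]
cam [ 357.73291485 -231.87793655  401.15897828] axis [ 3.08620463e-01  3.99997290e-04 -9.51185182e-01]
bench [ 3.26231232e+02 -7.87950445e+01 -1.09485105e-01] [ 3.26871978e+02 -3.75552253e+02 -2.47698644e-01]
scene top z hist [18 19 45 31 15 35 77  2  0  0  0]
3 118 [ 384. -289.    3.] [ 495. -174.   18.]
21 125 [ 429. -258.   21.] [ 476. -199.   34.]
37 62 [ 425. -249.   37.] [ 466. -209.   47.]
52 129 [ 429. -246.   52.] [ 462. -216.   61.]
side top z hist [ 28  36  75  55  36  71 131   3   0   0   0]
3 200 [ 385. -262.    3.] [ 475. -173.   18.]
21 194 [ 411. -263.   21.] [ 472. -209.   34.]
37 107 [ 420. -256.   37.] [ 462. -214.   47.]
52 241 [ 425. -247.   52.] [ 457. -214.   61.]
wrist top z hist [ 28  36 191  65  21 198 274   0   0   0   0]
3 70 [ 413. -258.    3.] [ 476. -200.   18.]
21 187 [ 415. -259.   21.] [ 469. -204.   34.]
37 106 [ 421. -249.   37.] [ 459. -209.   47.]
52 493 [ 427. -246.   52.] [ 458. -216.   60.]
finger wrist [258.09673732 262.19125469 264.24477552 265.40947925 266.07908404
 266.73035956 267.4489437  268.18474409 268.84235121 269.53349425]
```

Run:
```python
from h import *
q=[2**-.5,0,2**-.5,0]
env.goto([390,-140,60],q)
f0=np.array(env.get_state()["contact_force"]); print(f0)
env.servo_line([390,-140,12])
try:
  for z in list(range(8,-22,-4))+list(range(-22,-36,-1)):
    env.servo_line([390,-140,z],max_speed=30)
    s=env.get_state(); f=np.array(s["contact_force"])-f0
    print(z,round(s["position"][2],2),f.round(1))
    if abs(f[2])>3: break
except Exception as e: print(repr(e))
p=env.camera("side"); cv2.imwrite("pics/touch.png",cv2.resize(p["pixels"][130:330,180:400],None,fx=3,fy=3))
print(env.get_state()["t"])
```

```text
[ 0.47538797 -0.70202592  0.36947413]
8 8.57 [-0.   0.9 -0.6]
4 3.88 [-1.2  0.4 -1. ]
0 -0.25 [-0.2  0.8 -0.8]
-4 -4.24 [-1.1  0.3  0.3]
-8 -8.2 [-0.4  0.4  0.3]
-12 -12.21 [-1.3  0.6 -0.5]
-16 -16.23 [-0.9  0.1 -0.5]
-20 -20.21 [-1.   0.7 -0.6]
-22 -22.1 [-0.   0.1 -1.1]
-23 -23.02 [-0.5  1.9 -0.2]
-24 -24.04 [-0.5  0.5 -0.5]
-25 -25.06 [-0.3  0.7  0.3]
-26 -26.05 [-0.5  1.5 -0.7]
-27 -27.05 [-0.7  1.4  0.4]
-28 -28.04 [ 0.1  1.  -0.6]
-29 -29.08 [-1.4  0.5  0.4]
-30 -29.43 [-1.8  1.9  7.1]
11.2917
```

View pics/touch.png

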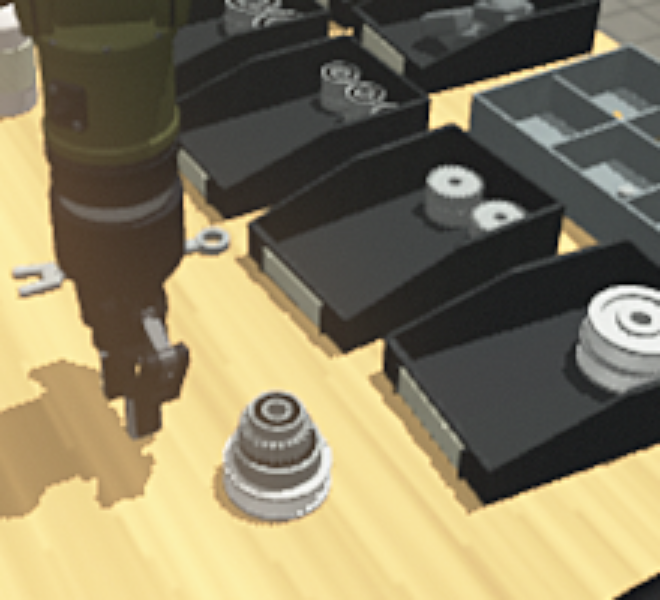

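Touch confirms what the cameras showed: the real fingertips are about 29 mm short of the reported TCP at 32 mm opening. I'll plan with measured tip offsets. Next I'll work out the stack centre and bin poses.

Run:
```python
from h import *
q=[2**-.5,0,2**-.5,0]
env.servo_line([390,-140,60],max_speed=300)
p=dict(np.load("wrist1.npz"))
for k in("vertical_fov","cx","cy"):p[k]=float(p[k])
R,_=cv2.Rodrigues(p["rvec"]); C=-R.T@p["tvec"].ravel(); f=192/np.tan(np.radians(p["vertical_fov"])/2)
def ray(u,v,z):
    d=np.array([u-p["cx"],v-p["cy"]]); r=np.hypot(*d); th=r/f
    d=R.T@np.r_[d/r*np.sin(th),np.cos(th)]
    return (C+d*(z-C[2])/d[2]).round(1)
print(ray(243.7+13.3-.5,159.3+14.25-.5,57), "gear",ray(237+19.75,157.4+13,45))
cl=wcloud(p)
for zl,zh,n in((57,62,"top"),):
    a=ctr(cl,zl,zh,442,-230,30); print(n,len(a),a.mean(0).round(1),np.percentile(a,[2,98],axis=0).round(1).tolist(), cv2.minEnclosingCircle(a[:,:2].astype(np.float32)))
S=[dict(np.load(n+"0.npz")) for n in("scene","side")]
for s in S:
    for k in("vertical_fov","cx","cy"):s[k]=float(s[k])
cs=[cloud(s) for s in S]
for n,y0 in(("pulley",-245),("gear",-85),("small",78),("big",245)):
    for nm,c in zip(("scene","side"),cs):
        q=c.reshape(-1,3); q=q[np.isfinite(q[:,0])]
        a=q[(abs(q[:,1]-y0)<85)&(q[:,0]>505)&(q[:,0]<760)&(q[:,2]>24)&(q[:,2]<58)]
        if len(a)<50: print(n,nm,"few");continue
        img=np.zeros((300,300),np.uint8); 
        ij=np.c_[(a[:,0]-500),(a[:,1]-y0+150)].astype(int); img[ij[:,0],ij[:,1]]=255
        img=cv2.morphologyEx(img,cv2.MORPH_CLOSE,np.ones((9,9)))
        cnt=max(cv2.findContours(img,0,2)[0],key=cv2.contourArea)
        r=cv2.minAreaRect(cnt); print(n,nm,"center x,y",r[0][1]+500,r[0][0]+y0-150,r[1],r[2])
# top-down map
m=np.full((330,760),0,np.uint8)
for c in cs:
    q=c.reshape(-1,3); q=q[np.isfinite(q[:,0])]; q=q[(q[:,0]>480)&(q[:,0]<800)&(abs(q[:,1])<375)&(q[:,2]>2)&(q[:,2]<60)]
    m[(q[:,0]-480).astype(int),(q[:,1]+375).astype(int)]=np.clip(q[:,2]*4,0,255)
cv2.imwrite("pics/map.png",m); print(env.get_state()["t"])
```

```text
[ 441.2 -228.8   57. ] gear [ 440.8 -228.3   45. ]
top 433 [ 442.9 -230.7   58.3] [[428.5, -244.8, 57.1], [457.2, -216.4, 59.9]] ((443.01959228515625, -231.21670532226562), 16.105770111083984)
pulley scene center x,y 638.6534576416016 -249.48214721679688 (128.85055541992188, 187.638427734375) 4.144623756408691
pulley side center x,y 633.4256896972656 -248.53192138671875 (130.41871643066406, 190.65093994140625) 3.317781448364258
gear scene center x,y 625.1179962158203 -88.68283081054688 (189.34523010253906, 127.51654815673828) 86.90594482421875
gear side center x,y 620.6279296875 -88.36552429199219 (190.6551513671875, 131.12637329101562) 86.07728576660156
small scene center x,y 624.6021499633789 77.06512451171875 (189.75389099121094, 127.0157470703125) 89.09062194824219
small side center x,y 619.4681167602539 77.64654541015625 (190.30923461914062, 131.91412353515625) 89.03713989257812
big scene center x,y 631.4999847412109 245.49998474121094 (126.99998474121094, 188.99996948242188) -0.0
big side center x,y 626.6685104370117 246.13775634765625 (131.69496154785156, 190.249755859375) 0.7638984322547913
11.7417
```

View pics/map.png

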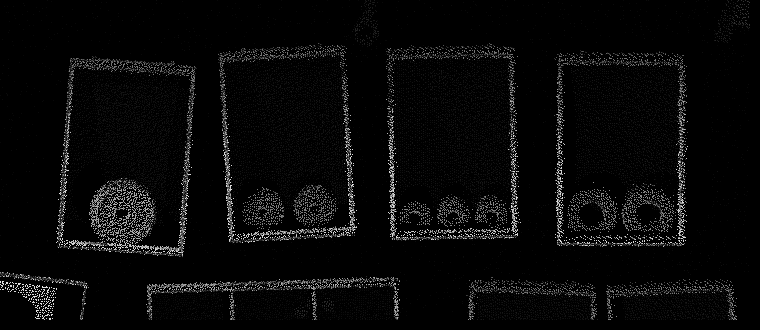

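```bash
cat >> h.py <<'E'
from scipy.spatial.transform import Rotation as Ro
def quat(deg):
    r=Ro.from_euler('z',deg,degrees=True)*Ro.from_quat([0,2**-.5,0,2**-.5]); x,y,z,w=r.as_quat(); return [w,x,y,z]
def d(w): return float(np.interp(w,[0,32,42,52,64,85],[28,29.2,30.7,32.7,35.5,42.3]))
def F(): return np.array(env.get_state()["contact_force"])
def st(m):
    s=env.get_state(); print(m,"t",round(s["t"],2),"pos",np.round(s["position"],1),"open",round(s["opening"],1),"F",np.round(s["contact_force"],1))
def pick(x,y,tip,w,pre,lift=130,pause=None):
    z=tip-d(w)
    env.set_gripper(pre)
    env.goto([x,y,z+30],quat(0))
    f0=F(); env.servo_line([x,y,z+8],max_speed=150); env.servo_line([x,y,z],max_speed=50)
    st("down"); print("dF",(F()-f0).round(1))
    env.set_gripper(max(w-6,0)); st("closed")
    env.servo_line([x,y,z+6],max_speed=40); st("lift")
    env.servo_line([x,y,lift-d(w)],max_speed=250)
def snap(name,tag,crop=None,s=1):
    p=env.camera(name); im=p["pixels"]
    if crop: a,b,w,h=crop; im=im[b:b+h,a:a+w]
    cv2.imwrite(f"pics/{tag}.png",cv2.resize(im,None,fx=s,fy=s,interpolation=cv2.INTER_CUBIC)); return p
E
python3 - <<'E'
from h import *
pick(442,-230.5,50.5,32,46)
st("up"); snap("side","pick1",(170,100,230,220),3)
E
```

```text
down t 13.14 pos [ 441.9 -230.3   21.4] open 46.0 F [-0.5 -0.4 -0.4]
dF [-0.3 -0.7 -0.2]
closed t 13.44 pos [ 442.3 -230.5   22. ] open 28.7 F [-1.4  1.5  5.9]
lift t 13.74 pos [ 442.3 -230.7   27.6] open 28.8 F [ 0.3  0.3 -0.1]
up t 14.18 pos [ 442.8 -230.9  101.7] open 28.5 F [-0.1 -0.7 -0.4]
```

View pics/pick1.png

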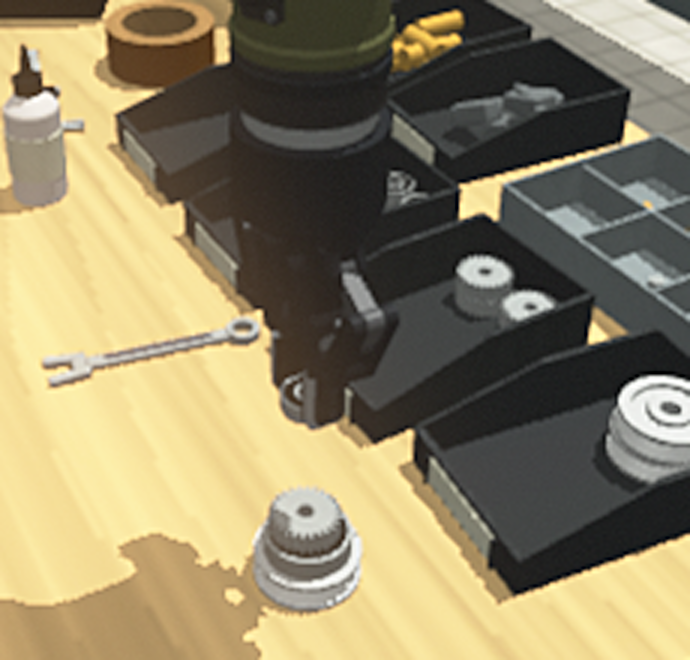

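Run:
```python
from h import *
p=snap("side","z1",(255,200,45,110),6)
snap("wrist","w1")
```

```text
(no output)
```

View pics/z1.png

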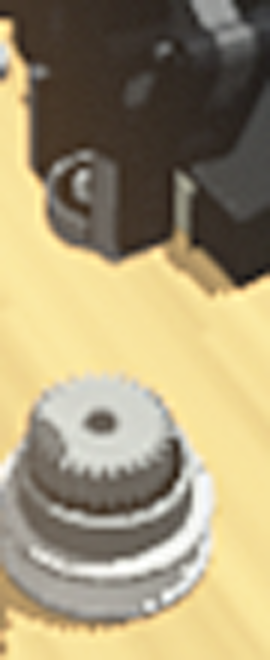

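View pics/w1.png

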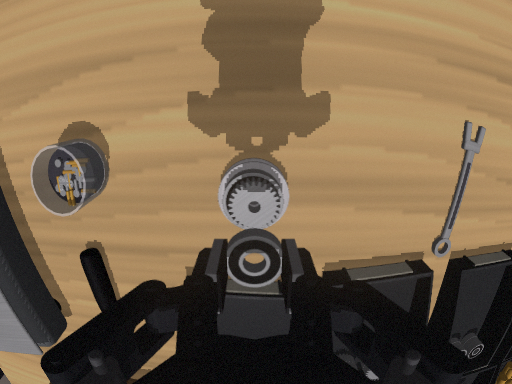

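```bash
cat >> h.py <<'E'
def plane(u0,u1,v0,v1,zlo):
    p=env.camera("wrist"); c=wcloud(p)[v0:v1,u0:u1].reshape(-1,3); c=c[np.isfinite(c[:,0])&(c[:,2]>zlo)]
    for _ in range(4):
        m=c.mean(0); n=np.linalg.svd(c-m)[2][2]; n*=np.sign(n[2]); r=(c-m)@n; c=c[abs(r)<max(1.5,1.5*np.std(r))]
    print("plane",len(c),"mean",c.mean(0).round(1),"n",n.round(3),"std",r.std().round(2),"x",np.percentile(c[:,0],[1,99]).round(1),"y",np.percentile(c[:,1],[1,99]).round(1))
    return n
E
python3 - <<'E'
from h import *
plane(232,279,232,276,110)
st("")
E
```

```text
plane 1442 mean [ 438.2 -229.1  135.6] n [ 0.01  -0.005  1.   ] std 0.6 x [426.6 450.5] y [-241.3 -217.1]
 t 14.38 pos [ 440.8 -229.9   99.4] open 28.7 F [-0.3  0.2 -1. ]
```

```bash
cat >> h.py <<'E'
BIN=dict(pulley=(635.5,-249,-3.7),gear=(622.5,-88.5,3.5),small=(621.5,77.4,1),big=(628.7,246,0))
def place(b,bot,relw,lx=-35,hi=75):
    # bot: part bottom = TCP z + bot
    x,y,a=BIN[b]; x+=lx*np.cos(np.radians(a)); y+=lx*np.sin(np.radians(a)); z=4-bot
    env.goto([x,y,z+hi],quat(a)); st("over")
    env.servo_line([x,y,z+6],max_speed=200); env.wait(.15)
    f0=np.mean([F() for _ in range(1)],axis=0)
    zz=z+2; env.servo_line([x,y,zz],max_speed=60)
    while zz>z-3:
        f=(F()-f0)[2]
        if f>3: 
            env.wait(.1)
            if (F()-f0)[2]>3: break
        zz-=.4; env.servo_line([x,y,zz],max_speed=20)
    st("touch"); print("z rel expected",round(zz-z,2),(F()-f0).round(1))
    env.set_gripper(relw); st("released")
    env.servo_line([x,y,zz+25],max_speed=80)
    env.servo_line([x,y,z+hi+20],max_speed=300)
E
python3 - <<'E'
from h import *
place("small",27,44)
snap("side","pl1",(200,110,160,120),4); snap("scene","pl1b",(170,120,200,170),4)
E
```

```text
over t 15.68 pos [586.2  75.7  52. ] open 28.9 F [-0.2 -0.1  0. ]
touch t 18.17 pos [586.6  76.8 -23. ] open 29.2 F [-1.7  0.5  5.8]
z rel expected -0.4 [-2.5 -0.5  6.3]
released t 18.47 pos [586.4  76.8 -23.7] open 43.7 F [ 0.4 -0.5 -0.3]
```

View pics/pl1b.png

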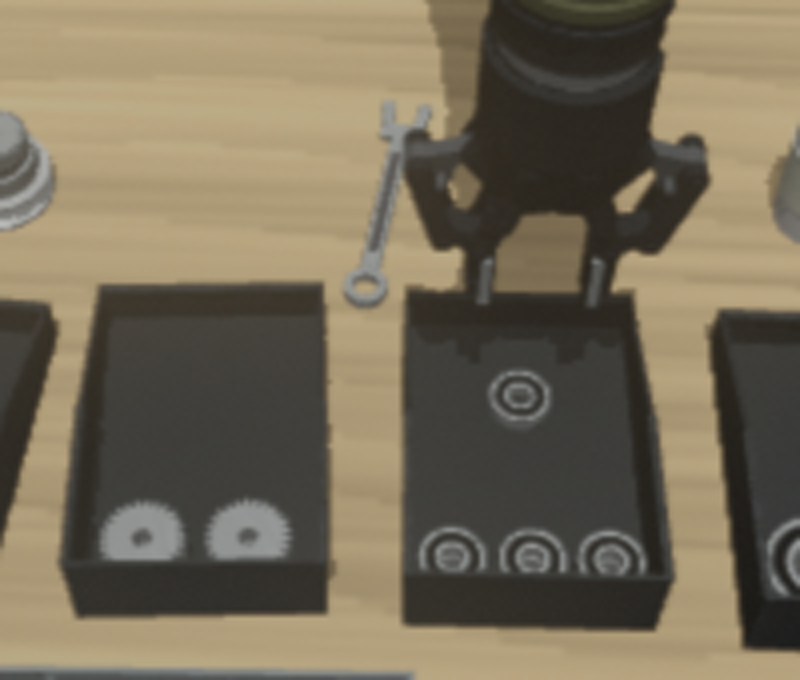

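The small bearing is lying flat near (518,395) in this crop, in front of the three stacks. Next is the gear.

```bash
cat >> h.py <<'E'
def look(zlo,zhi,tag,x=442,y=-230):
    env.goto([x,y,170],quat(0)); env.wait(.2)
    p=snap("wrist",tag); a=ctr(wcloud(p),zlo,zhi,x,y,45)
    print("look",len(a),a.mean(0).round(1),np.percentile(a,[1,99],axis=0).round(1).tolist(),cv2.minEnclosingCircle(a[:,:2].astype(np.float32)))
E
python3 - <<'E'
from h import *
env.set_gripper(56)
look(47,52,"g0"); st("")
E
```

```text
look 1020 [ 442.5 -229.8   48.6] [[423.5, -248.3, 47.2], [461.8, -211.4, 50.1]] ((442.8487854003906, -229.12881469726562), 21.20393943786621)
 t 21.26 pos [ 442.4 -229.3  169.6] open 55.9 F [ 0.3  0.5 -0.7]
```

View pics/g0.png

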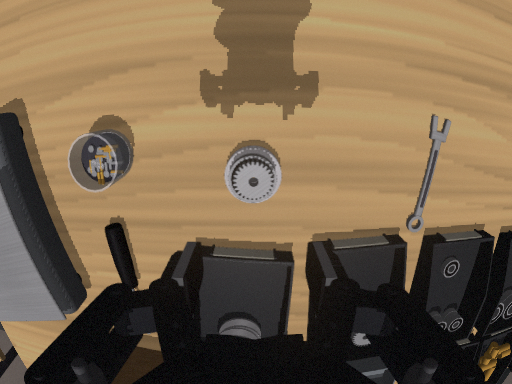

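Run:
```python
from h import *
tip=38; z=tip-d(42); print(z)
pick(442.7,-229.5,tip,42,54)
st("up"); env.wait(.1); plane(228,282,222,276,105); snap("wrist","g1"); snap("side","g1s",(220,180,110,130),5)
```

```text
7.300000000000001
down t 22.68 pos [ 442.7 -229.5    7.5] open 53.8 F [ 0.6  0.1 -0.2]
dF [ 0.3  0.7 -0.5]
closed t 22.95 pos [ 442.9 -229.6    8. ] open 39.8 F [-1.   0.8  5.6]
lift t 23.25 pos [ 443.  -229.6   13.5] open 39.4 F [-0.1 -0.  -0.9]
up t 23.74 pos [ 443.1 -229.7   99.8] open 39.2 F [ 0.7 -0.9 -1.7]
plane 2059 mean [ 435.1 -228.5  138.6] n [ 0.003 -0.004  1.   ] std 0.57 x [422.  448.2] y [-241.8 -215.2]
```

View pics/g1.png

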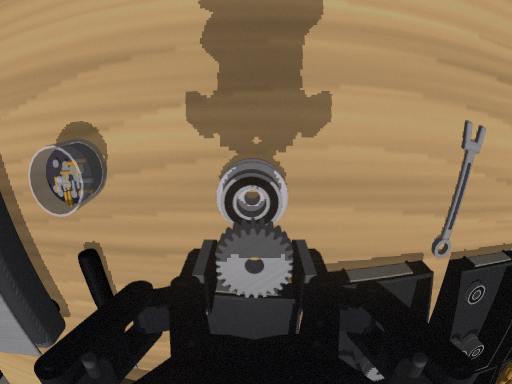

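View pics/g1s.png

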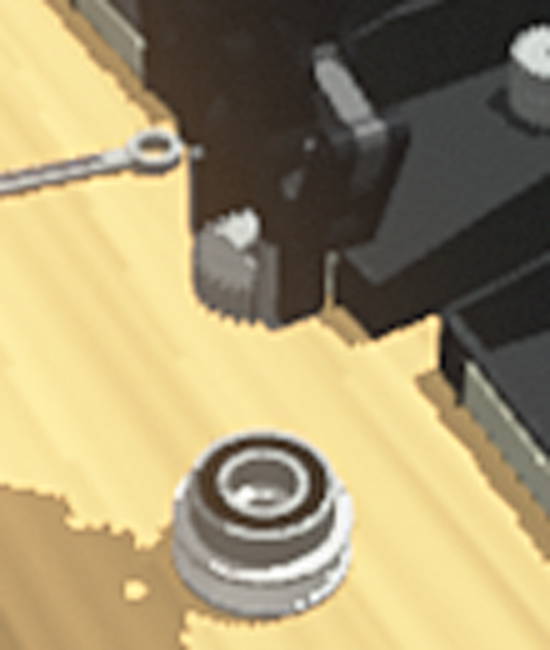

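The gear is held level. Placing it now.

Run:
```python
from h import *
place("gear",27.3,54)
snap("scene","pl2",(170,120,200,170),4)
look(32,37,"b0"); st("")
```

```text
over t 24.82 pos [586.4 -91.2  51.4] open 39.5 F [-0.3  0.7 -0.6]
touch t 27.07 pos [587.6 -90.6 -22.9] open 39.3 F [-1.2 -0.4  3.5]
z rel expected 0.0 [-2.  -0.9  3.7]
released t 27.36 pos [587.6 -90.6 -23.5] open 54.2 F [0.2 0.2 0.6]
look 1385 [ 443.2 -230.9   34.2] [[418.9, -255.1, 32.3], [468.2, -207.3, 36.0]] ((443.9092102050781, -231.34312438964844), 26.190793991088867)
 t 29.4 pos [ 442.5 -229.1  169.1] open 53.9 F [ 0.7 -0.2  0.8]
```

View pics/pl2.png

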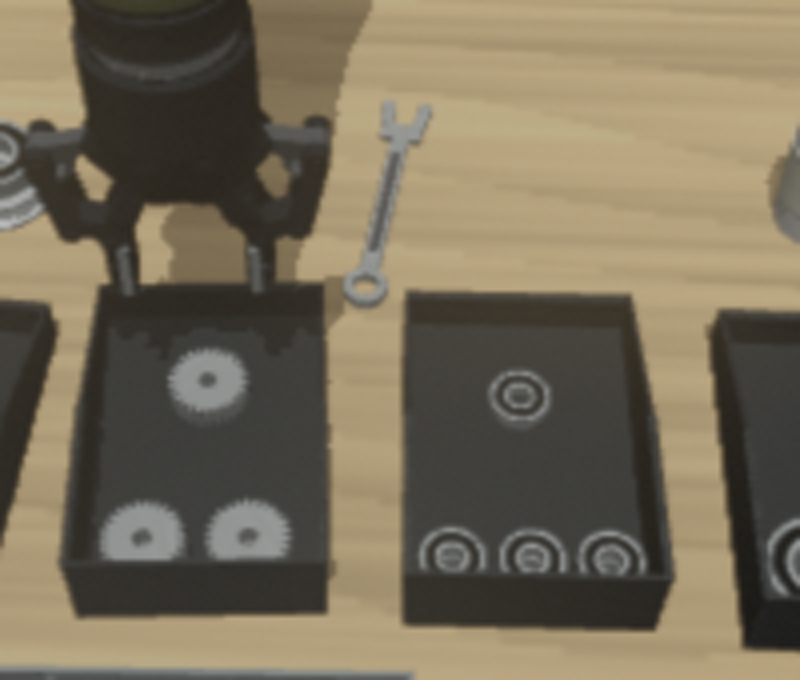

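The gear is lying flat at (207,380) in this crop. Now the big bearing.

Run:
```python
from h import *
tip=23; z=tip-d(52); print(z)
pick(443.3,-230.8,tip,52,64)
st("up"); env.wait(.1); plane(222,286,222,276,105); snap("wrist","b1"); snap("side","b1s",(220,180,110,130),5)
```

```text
-9.700000000000003
down t 30.93 pos [ 443.3 -230.8   -9.5] open 63.9 F [-0.   0.7 -0.1]
dF [-0.7  1.2 -1.4]
closed t 31.2 pos [ 443.5 -231.    -8.9] open 49.5 F [-1.2  0.5  5.1]
lift t 31.5 pos [ 443.6 -231.    -3.4] open 49.4 F [ 1.3  0.1 -0.8]
up t 32.05 pos [ 443.3 -230.8   97.4] open 49.6 F [-0.1  0.4 -1.8]
plane 1875 mean [ 426.7 -230.3  138.9] n [0.034 0.    0.999] std 0.61 x [417.4 443.4] y [-245.7 -214.8]
```

View pics/b1.png

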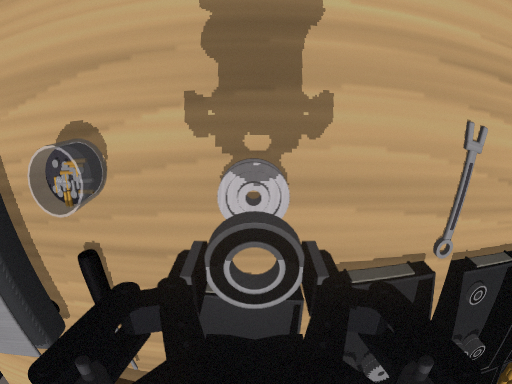

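View pics/b1s.png

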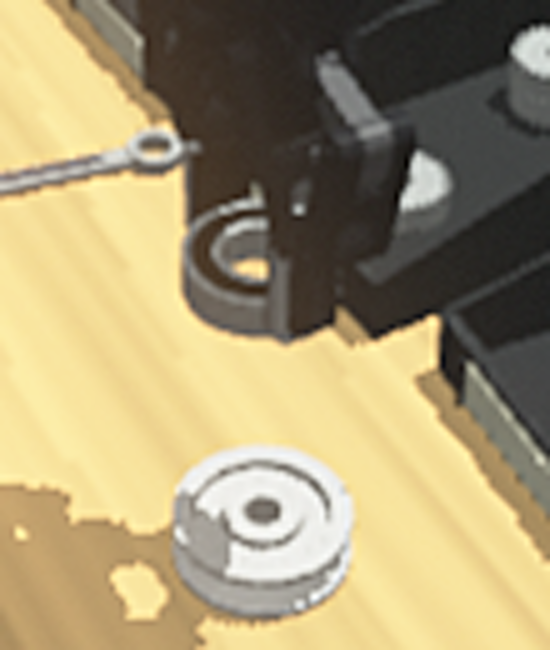

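Run:
```python
from h import *
place("big",29.2,64)
snap("scene","pl3",(270,110,180,180),4)
look(16,22,"p0"); st("")
```

```text
over t 34.12 pos [593.9 244.7  50. ] open 49.6 F [ 0.4 -0.5 -0.5]
touch t 36.62 pos [593.7 246.  -24.8] open 49.5 F [-1.3 -1.   5.4]
z rel expected -0.4 [-1.5 -0.2  5.6]
released t 36.91 pos [593.8 246.  -25.8] open 64.0 F [0.  0.9 1.6]
look 1736 [ 443.5 -230.4   18.9] [[413.9, -260.4, 16.0], [474.2, -201.1, 21.1]] ((444.1729431152344, -230.98342895507812), 32.318153381347656)
 t 39.9 pos [ 442.4 -229.5  169.8] open 64.0 F [ 1.2 -0.1 -0.8]
```

View pics/pl3.png

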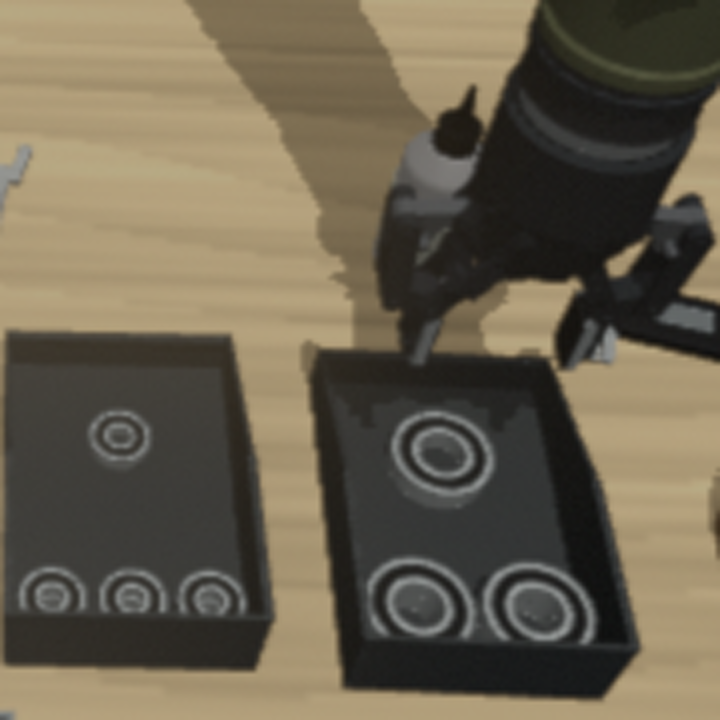

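View pics/p0.png

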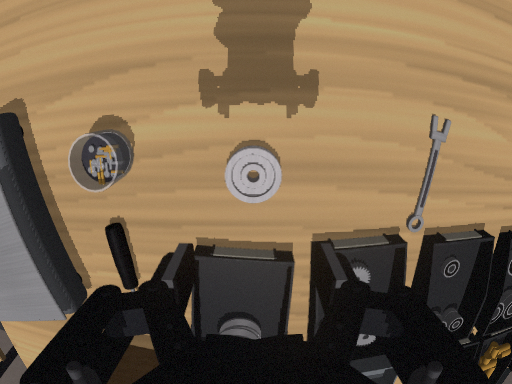

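The big bearing is flat at (443,453) in this crop, and the oiler still stands. Last is the pulley.

Run:
```python
from h import *
tip=4; z=tip-d(64); print(z)
pick(443.6,-230.7,tip,64,77)
st("up"); env.wait(.1); plane(222,286,222,276,105); snap("wrist","p1"); snap("side","p1s",(220,180,110,130),5)
```

```text
-31.5
down t 41.52 pos [ 443.6 -230.7  -31.3] open 77.3 F [ 0.7 -0.   0.6]
dF [0.9 0.1 0.8]
closed t 41.79 pos [ 443.9 -230.8  -30.7] open 62.3 F [-1.4  1.   5. ]
lift t 42.09 pos [ 443.8 -230.8  -25.3] open 61.6 F [ 0.3  0.3 -2.6]
up t 42.73 pos [ 443.  -230.4   93.7] open 61.9 F [ 0.2  0.2 -1.6]
plane 2564 mean [ 426.4 -229.9  140.9] n [ 0.098 -0.002  0.995] std 1.76 x [414.2 443.3] y [-245.  -214.8]
```

View pics/p1s.png

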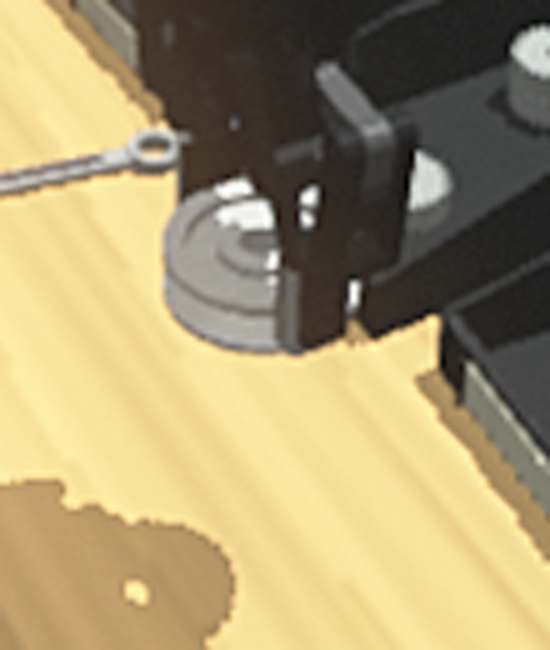

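View pics/p1.png

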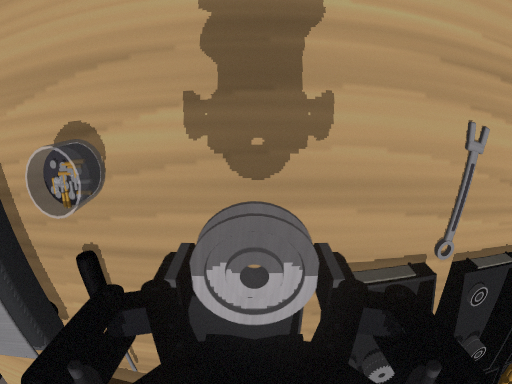

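Run:
```python
from h import *
place("pulley",31,73)
env.goto([420,-120,170],quat(0)); env.wait(.2); st("")
for n in("scene","side"):
    p=snap(n,n+"_end"); c=cloud(p); q=c.reshape(-1,3)
    for b,(x,y,a) in BIN.items():
        px=x-35*np.cos(np.radians(a)); py=y-35*np.sin(np.radians(a))
        r={"pulley":32,"gear":21,"small":16,"big":26}[b]
        m=np.isfinite(q[:,0])&(np.hypot(q[:,0]-px,q[:,1]-py)<r+8)&(q[:,2]>9); k=q[m]
        h={"pulley":24,"gear":18,"small":14,"big":19}[b]
        if len(k)<20: print(n,b,len(k)); continue
        k=k[k[:,2]>h-4]
        if len(k)<20: print(n,b,"few",len(k)); continue
        A=np.c_[k[:,:2]-[px,py],np.ones(len(k))]; s=np.linalg.lstsq(A,k[:,2],rcond=None)[0]
        print(n,b,len(k),"ctr err",(k.mean(0)[:2]-[px,py]).round(1),"z",s[2].round(1),"expect",h,"slope",s[:2].round(3))
p=env.camera("scene")
for k in NAMES[:4]+NAMES[8:]: print(k,[(np.round(d_["bbox"]).astype(int).tolist(),round(d_["conf"],2)) for d_ in env.find_in(p,k)][:3])
```

```text
over t 43.67 pos [ 599.5 -246.2   46.7] open 62.3 F [ 0.  -0.6 -1.6]
touch t 46.17 pos [ 600.6 -246.7  -26.7] open 62.2 F [-1.9  0.5  5.3]
z rel expected -0.4 [-2.4  0.7  6.8]
released t 46.44 pos [ 600.8 -246.8  -27.6] open 73.4 F [ 0.8 -0.1 -0.3]
 t 48.44 pos [ 420.8 -120.5  169.3] open 73.1 F [ 0.7 -1.4 -0. ]
scene pulley 493 ctr err [ 2.4 -0.2] z 23.0 expect 24 slope [0.004 0.003]
scene gear 240 ctr err [2.8 0.2] z 17.9 expect 18 slope [-0.003  0.005]
scene small 148 ctr err [ 3.7 -0.6] z 13.6 expect 14 slope [-0.013  0.011]
scene big 344 ctr err [ 3.2 -0.7] z 18.8 expect 19 slope [0.001 0.   ]
side pulley 550 ctr err [-2.2 -0.3] z 23.1 expect 24 slope [-0.001 -0.   ]
side gear 197 ctr err [-2.8 -0.9] z 17.6 expect 18 slope [0.017 0.023]
side small 88 ctr err [-1.7 -0.8] z 13.1 expect 14 slope [0.011 0.013]
side big few 15
pulley [([133, 208, 31, 25], 0.82), ([213, 208, 19, 18], 0.42)]
big_bearing [([366, 214, 28, 23], 0.56)]
gear [([214, 211, 19, 18], 0.81)]
small_bearing [([294, 215, 12, 13], 0.54)]
oiler [([365, 131, 29, 51], 0.83)]
spanner [([257, 147, 22, 50], 0.88)]
```

View pics/scene_end.png

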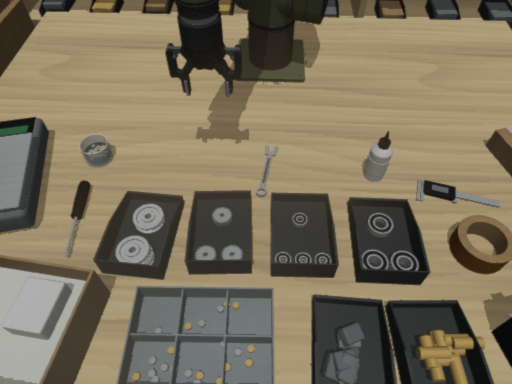

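View pics/side_end.png

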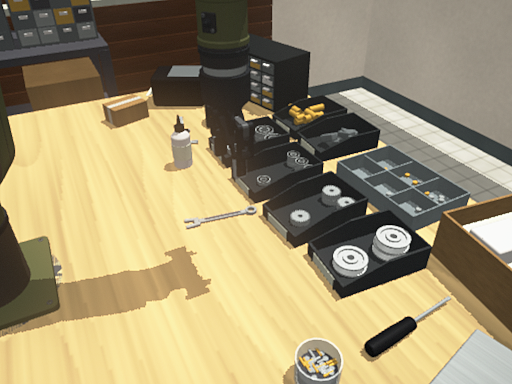

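The final views show all four parts flat in their bins: pulley (148,217), gear (222,215), small bearing (300,219) and big bearing (380,223). The oiler and spanner haven't moved and the robot is clear, so I'm handing in.

```bash
python3 -c "
from h import *
env.close_job(); print(env.get_state()['t'])"
```

```text
the job is handed in; nothing more can be done
the job is handed in; nothing more can be done
```

I took the stack apart from the top (small bearing, gear, big bearing, pulley). Each part was lowered into its own bin until it touched the floor (about 4–7 N), then released. The job was handed in at about 49 s of the 122 s allowed.

**Last checks:**
- **Scene camera:** it showed all four parts level, slopes within about 0.01, and in front of their stock. Their tops were within 1 mm of the expected height. The oiler and spanner were where they started.
- **Side camera:** it agreed for the pulley, gear and small bearing. It had too few points on the big bearing, because the arm was in the way, so that one rests on the scene camera alone.

**What disagreed:**
- **Fingertip position:** the fingertips are about 29 mm short of the reported TCP at 32 mm opening, not at it as described. The cameras showed this, and a light touch on the bench confirmed it, so I used the measured offsets.
- **Finger opening:** with a part held, the opening read 2–3 mm less than the part's diameter, but the grips held.
- **Pulley in the gripper:** a depth fit suggested a slight tilt, probably caused by its sunken web. It measured flat once placed.

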